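Put the weighing kit back on its outline mats

ROBOT

A 7-joint arm with a two-finger parallel gripper is mounted at the origin on a cart in front of the work surface, level with it; the furniture and walls round the work are solid. World frame = base frame: x ahead of the robot, y to its left, z up, the work surface at z = 0. Lengths are in m, angles in rad, forces in N, time in s.
With the tool pointing down it reaches from about 0.35 to 0.9 m from the base axis. Payload 19.9 kg.
Tool frame: the origin (TCP) lies at the very end of the fingers, on their centre line; the grasp point (between the pads) lies 19 mm behind it; z points along the fingers, y is the line along which they close (so a half turn about z gives the same grasp; the last joint's range is limited). The gripper opens to 85 mm and grips with 20 to 120 N. Pads are 22 mm wide; open, the fingers measure 114 mm over their backs; the gripper's body (76 mm by 85 mm) begins 54 mm behind the grasp point. The pads swing forward as they close: fully open they stand 13 mm farther back than shut.
Start: joints at [-1.385, 0.417, -0.01, 1.614, 0.005, 1.111, -0.053], TCP at [0.141, 0.609, 0.231] pointing down, gripper open.
Joint ranges: [-2.81, 2.81], [-0.39, 2.02], [-1.27, 1.25], [0.06, 2.57], [-1.19, 4.33], [0.19, 2], [-2.82, 2.82]. Speed limits (rad/s): [1.89, 1.89, 2.39, 2.39, 3.01, 3.01, 3.01].

INTERFACE

Orientations are given as a unit quaternion [x, y, z, w].
In Python, from rig import get_obs, eyes, close_job, finder gives the robot as it stands.
- The arm moves only by the tool jog_arm, never from a script. Its argument "rows" is a list of rows, each an object with "fingers": the closure in counts, from 0 (fully open) to 255 (shut); "delta_pos": the shift along the world's x, y, z in mm, a list of three; "rot": the turn, a rotation vector about the world's x, y, z in rad, a list of three. In form: [{"fingers": fingers, "delta_pos": [tx, ty, tz], "rot": [rx, ry, rz]}, ...]. A call has 1 to 10 rows; each row is the pose to reach, as a shift and turn from the pose commanded when the call began; what a row does not reach only later rows make up. A row lasts 1/10 s, in which the tool goes at most 50 mm and 8.59 degrees, less where a joint would pass 70% of its speed; a pose out of reach is approached as far as the arm can. A call with a gripper value outside its range is refused whole. The fingers move at their own pace and stop on an object; the grip force is fixed at half the most. Time passes only in rows, so rows that repeat a pose let the fingers close. It gives the time, the measured TCP pose, the force, the opening and the grip force at its end, in the units of the state.
- get_obs(): the state, without advancing time (a new reading comes with each control period).
- eyes.snapshot(name): name is "scene" or "side" or "wrist"; returns (picture, depth): 480x640x3 uint8, red, green, blue; 480x640 float32, m along the optical axis (not along the pixel's ray), 0 where there is no reading.
- eyes.camera_params(name): a dict with "fx", "fy", "cx", "cy" (pixels), "dist" ([k1, k2, p1, p2, k3] as OpenCV has them; the pictures are not rectified), "cam_to_world" (4x4, takes a point from camera to world coordinates). Camera axes: x right, y up, looking along -z (the intrinsics and any distortion apply to the point x, -y, -z); pixel columns grow to the right and rows downward; lengths in m; the calibration is good to about 2 mm. A picture is of the moment at which its call begins: read the wrist's pose just before it. camera_params takes no time and is no camera call; for the wrist camera it gives the pose at the moment of the call.
- close_job(): hands the job in; it is judged then, once.
Trained networks look in the newest picture that a camera, given by its name, has taken for a name from the list of things; names that differ only in an ending like _2 or _b are one class to them, and where a whole thing is asked for, a point or a joint stands for the part that bears it (a point fixed in the world has none). Each returns a list of dicts, best first, with "confidence" (0 to 1); they miss things now and then, are a little off and sometimes report something else, mostly with a low value. They report only what shows in the picture. A call takes as long as a camera call. They do not tell look-alikes from the thing itself.
- finder.masks_of(camera, name): "mask" (480x640 bool, what is visible of it) and "bbox" ([centre column, centre row, width, height] in pixels, round what is visible of it).
The state is a dict: "time": time; "joint_pos": joint angles; "qd": joint speeds; "joint_efforts": joint torques, N m; "ee_pos": TCP position; "orientation": TCP orientation; "ft_force": force on the tool from outside, world axes, zero at the start; "ft_torque": the same for the moment, N m; "finger_gap": opening from 0.0 (shut) to 1.0 (fully open); "finger_force": force on a finger pad.
Only numpy, scipy, OpenCV 4.12 (cv2) and the standard library are available. Lean on these libraries where they do the work, as an engineer would, in place of code of your own. Each camera call takes 0.05 s, during which the arm holds its last target. There are 200 camera calls.

TASK

Put the weighing kit back for the next batch: stand the wire-topped canister, the small brass weight, the hand stamp and the thermometer each upright on the rubber mat whose pale silhouette has the shape and size of its foot, centred on the silhouette and, where the silhouette is oblong, turned to lie along it (either way round). Set each one down gently rather than dropping it, let go of all four, and leave the plug adaptor and the pen where they lie.

Things in the scene. Friction and masses are not known exactly. Their poses are not given: they have to be found in the camera images.
- canister: upright canister wrapped in brown paper with a narrow wire-bound top: round body 36 mm in diameter and 50 mm high, narrow neck 15 mm wide above it up to 71 mm; 0.07 kg. Origin: centre of the underside. z up its axis; stands upright at the start. Its round foot matches mat_can
- weight: small brass balance weight with a knob, standing on the table (not one of the brass parts fixed to the balance): round, 21 mm in diameter, 23 mm high in all; 0.1 kg. Origin: centre of the underside. z up its axis; stands upright at the start. Its round foot matches mat_weight
- stamp: hand stamp standing on its face: grey oblong block 26 (x) x 44 (y) x 16 mm high, over it a red knob handle on the same axis, at most 28 mm in diameter (widest between about 45 and 60 mm up), top at 66 mm; 0.07 kg. Origin: centre of the underside. z up, y along the long side of the block; upright at the start. Its oblong foot matches mat_stamp
- thermometer: grey box-shaped digital thermometer standing upright, 50 (x) x 72 (y) x 44 mm high, flat sides, display on one long side; 0.14 kg. Origin: centre of the underside. z up, y along the long side; the sides to grip are at x = -23 and +25 mm. Its oblong foot matches mat_thermo
- mat_can: flat black rubber mat, 70 (x) x 90 (y) x 4 mm thick with its underside on the table, fixed; inlaid flush in its middle is a pale silhouette, a round disc 40 mm in diameter, for the canister. Origin: centre of the mat's underside, straight below the centre of the silhouette (the top is 4 mm higher); z up
- mat_weight: flat black rubber mat, 70 (x) x 90 (y) x 4 mm thick with its underside on the table, fixed; inlaid flush in its middle is a pale silhouette, a round disc 25 mm in diameter, for the brass weight. Origin: centre of the mat's underside, straight below the centre of the silhouette (the top is 4 mm higher); z up
- mat_stamp: flat black rubber mat, 70 (x) x 90 (y) x 4 mm thick with its underside on the table, fixed; inlaid flush in its middle is a pale silhouette, a rectangle 30 (x) x 48 (y) mm, for the stamp. Origin: centre of the mat's underside, straight below the centre of the silhouette (the top is 4 mm higher); z up, y along the silhouette's long side
- mat_thermo: flat black rubber mat, 70 (x) x 90 (y) x 4 mm thick with its underside on the table, fixed; inlaid flush in its middle is a pale silhouette, a rectangle 54 (x) x 76 (y) mm, for the thermometer. Origin: centre of the mat's underside, straight below the centre of the silhouette (the top is 4 mm higher); z up, y along the silhouette's long side
- adaptor: black plug adaptor lying among the things, 30 (x) x 74 (y) x 21 mm high, not to be moved. Origin: centre of the underside. y along it
- pen: slim black pen lying near the robot's edge of the work, 10 (x) x 144 (y) x 12 mm high, not to be moved. Origin: centre of the underside. y along it
Mind the look-alikes: they are no part of the job. Leave any purple look-alike of the mat_stamp alone.

How it is judged:
At the end, for the whole second after the job is handed in: Each of the four stands upright (0.12 rad) on its own mat, centre within 12 mm of the mat's, underside 1 to 9 mm above the mat's underside; stamp and thermometer have their long side within 0.22 rad of the silhouette's, either way round; all let go and at rest (horizontal distance between canister and mat_can below 0.012 m and z of canister in the frame of mat_can between 0.001 and 0.009 m and angle between each of canister, weight, stamp, thermometer's own z axis and vertical below 0.12 rad and linear speed of each of canister, weight, stamp, thermometer below 0.02 m/s and contact force between each of canister, weight, stamp, thermometer and the fingers below 0.05 N and horizontal distance between weight and mat_weight below 0.012 m and z of weight in the frame of mat_weight between 0.001 and 0.009 m and horizontal distance between stamp and mat_stamp below 0.012 m and z of stamp in the frame of mat_stamp between 0.001 and 0.009 m and angle between the y axis of stamp and the y axis of mat_stamp, either way round below 0.22 rad and horizontal distance between thermometer and mat_thermo below 0.012 m and z of thermometer in the frame of mat_thermo between 0.001 and 0.009 m and angle between the y axis of thermometer and the y axis of mat_thermo, either way round below 0.22 rad); the robot touches nothing.
It fails at once if the plug adaptor or the pen is moved by more than 3 cm (distance of any of adaptor, pen from where it was at the start of the episode above 0.03 m).
It fails at once if one of the four things is dropped (moves faster than 0.6 m/s, as after a fall of about 2 cm, with no finger touching it) ((linear speed of canister above 0.6 m/s and contact force between canister and the fingers below 0.01 N) or (linear speed of weight above 0.6 m/s and contact force between weight and the fingers below 0.01 N) or (linear speed of stamp above 0.6 m/s and contact force between stamp and the fingers below 0.01 N) or (linear speed of thermometer above 0.6 m/s and contact force between thermometer and the fingers below 0.01 N)).
It also fails if it takes over 106 s, if anything falls off the work surface, if the arm or the gripper's body presses on something with over 40 N, if the wrist force passes 120 N, or if a joint passes its speed limit or range.

## Working session

There is one attempt and no reset: what is moved stays moved. The work goes in short steps, Python scripts to look and compute and a tool call to move; the robot and the scene stay as the last step left them, time stands still between calls to the robot, and variables do not carry over. Pictures are saved under pics/ and viewed, at most 14 in all, crops included, and the job is handed in when it is done.

Besides the shell and the picture viewer there is one more tool, called after "Request:" as name(argument=value, ...) on one line, values as JSON. jog_arm: Moves the arm, as the interface text tells. Its arguments: {"type":"object","properties":{"rows":{"type":"array","items":{"type":"object","properties":{"fingers":{"type":"number"},"delta_pos":{"type":"array","items":{"type":"number"}},"rot":{"type":"array","items":{"type":"number"}}}}}},"required":["rows"]}

```bash
ls; mkdir -p pics
cat > h.py <<'E'
import numpy as np,cv2
from rig import get_obs,eyes,close_job,finder
def cloud(name,depth,P=None):
    P=P or eyes.camera_params(name)
    v,u=np.mgrid[0:480,0:640]
    K=np.array([[P['fx'],0,P['cx']],[0,P['fy'],P['cy']],[0,0,1.]])
    n=cv2.undistortPoints(np.stack([u,v],-1).reshape(-1,1,2).astype(float),K,np.array(P['dist'],float)).reshape(480,640,2)
    c=np.stack([n[...,0]*depth,-n[...,1]*depth,-depth,np.ones_like(depth)],-1)
    return (c@np.array(P['cam_to_world']).T)[...,:3]
def snap(name,fn=None):
    P=eyes.camera_params(name); im,d=eyes.snapshot(name)
    if fn: cv2.imwrite('pics/'+fn,im[...,::-1])
    return im,d,cloud(name,d,P)
E
python3 - <<'E'
from h import *
o=get_obs();print(o)
for c in ['scene','side','wrist']:
    im,d,X=snap(c,c+'0.png')
    np.savez('d_'+c,im=im,d=d,X=X)
    if c=='wrist': continue
    for n in ['canister','weight','stamp','thermometer','mat_can','mat_weight','mat_stamp','mat_thermo','adaptor','pen']:
        for r in finder.masks_of(c,n)[:4]:
            p=X[r['mask']&(d>0)]
            if len(p): 
                top=np.percentile(p[:,2],97); q=p[p[:,2]>top-.006]
                print(c,n,round(r['confidence'],2),np.round(r['bbox']).astype(int),'med',np.median(p,0).round(3),'mn',p.min(0).round(3),'mx',p.max(0).round(3),'top',np.mean([q.min(0),q.max(0)],0).round(3))
E
```

```text
pics
{'time': 0.0, 'joint_pos': array([-1.38550813,  0.41797057, -0.01031575,  1.61419284,  0.00470355,
        1.11066865, -0.05299724]), 'qd': array([ 0.00024797, -0.00095063, -0.00037855,  0.00016302,  0.00045726,
       -0.00040568,  0.0005677 ]), 'joint_efforts': array([ 4.95951699e-04, -8.64455152e+01,  6.79149460e-01, -4.34889829e+01,
        1.91940484e-02,  7.56734633e-03, -2.00234240e-05]), 'ee_pos': array([0.1404563 , 0.60865537, 0.23065448]), 'orientation': array([ 1.13139146e-01,  9.93578967e-01, -6.07292015e-04, -2.43696561e-05]), 'ft_force': array([ 0.36001651, -0.00837159, -0.41575262]), 'ft_torque': array([-0.02936291,  0.04765824,  0.06810831]), 'finger_force': 0.0, 'finger_gap': 0.9998980443184013}
scene canister 0.68 [449 202  17  25] med [ 0.568 -0.361  0.047] mn [ 0.461 -0.448  0.001] mx [ 0.647 -0.228  0.148] top [ 0.52  -0.298  0.107]
scene stamp 0.59 [153 291  33  35] med [0.614 0.285 0.019] mn [0.597 0.26  0.001] mx [0.658 0.308 0.067] top [0.62  0.286 0.063]
scene stamp 0.48 [326 360  45  67] med [0.361 0.076 0.009] mn [0.324 0.009 0.001] mx [0.403 0.131 0.
[... 2496 characters left out ...]
9 -0.021  0.004]
side mat_stamp 0.7 [279 310  43  35] med [0.662 0.171 0.003] mn [ 0.618  0.115 -0.003] mx [0.706 0.22  0.008] top [0.662 0.168 0.004]
side mat_stamp 0.65 [212 321  48  43] med [0.799 0.196 0.003] mn [ 0.749  0.136 -0.002] mx [0.849 0.248 0.007] top [0.799 0.194 0.003]
side mat_thermo 0.59 [290 202  26  20] med [ 0.652 -0.244  0.003] mn [ 0.617 -0.295 -0.002] mx [ 0.688 -0.2    0.008] top [ 0.653 -0.248  0.004]
side adaptor 0.8 [328 228  16  19] med [ 0.554 -0.106  0.018] mn [ 0.537 -0.155 -0.002] mx [ 0.571 -0.074  0.026] top [ 0.553 -0.115  0.021]
side pen 0.75 [412 276  37  39] med [0.366 0.071 0.007] mn [ 0.329  0.011 -0.001] mx [0.405 0.127 0.014] top [0.367 0.068 0.01 ]
```

View pics/scene0.png

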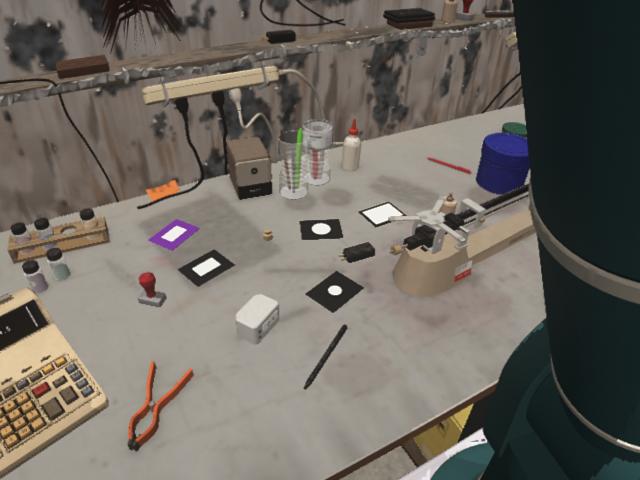

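View pics/side0.png

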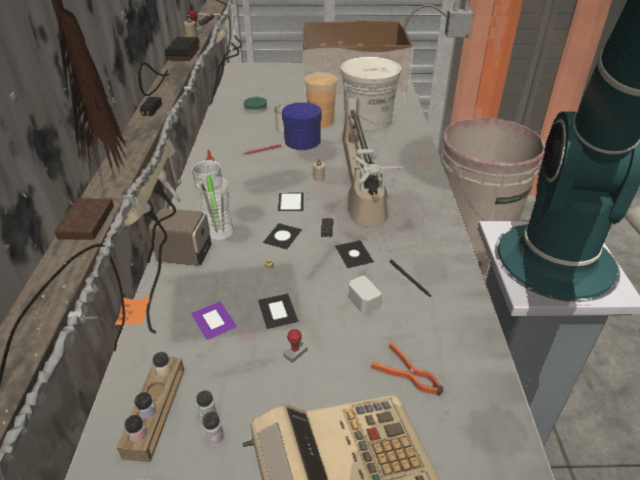

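The scene view shows the stamp (150,290), thermometer (257,318), weight (267,235), and canister (450,203) beside the balance. The mats are: stamp (207,267), weight (334,291), can (321,229), thermo (383,213), and the purple decoy (175,233). The side view agrees, with the canister at (319,171) next to the balance pan (370,175).

Run:
```python
from h import *
S={c:np.load(f'd_{c}.npz') for c in ['scene','side']}
def rect(P): 
    r=cv2.minAreaRect((P[:,:2]*1000).astype(np.float32)); b=cv2.boxPoints(r); e1=b[1]-b[0];e2=b[2]-b[1]
    L,l=(e1,e2) if np.linalg.norm(e1)>np.linalg.norm(e2) else (e2,e1)
    return np.round(r[0],1),'long %.0f short %.0f yawlong %.1f'%(np.linalg.norm(L),np.linalg.norm(l),np.degrees(np.arctan2(L[1],L[0]))%180)
mats=dict(can=(.666,-.092),weight=(.489,-.02),stamp=(.662,.168),thermo=(.653,-.247))
for c,s in S.items():
    im,X,d=s['im'],s['X'],s['d']; g=im.min(-1)
    for n,(x,y) in mats.items():
        m=(d>0)&(np.hypot(X[...,0]-x,X[...,1]-y)<.046)&(g>185)&(abs(X[...,2])<.02)
        print(c,n,m.sum(),rect(X[m]),'z',np.median(X[m][:,2]).round(4), 'mean',(X[m].mean(0)*1000).round(1))
    for n,(x,y),r,lo,hi in [('thermo',(.475,.14),.06,.036,.06),('stampblock',(.621,.286),.045,.009,.018),('stampknob',(.621,.286),.03,.04,.08),('weight',(.691,.023),.03,.007,.03),('can',(.574,-.366),.03,.02,.09),('canneck',(.574,-.366),.03,.056,.09)]:
        m=(d>0)&(np.hypot(X[...,0]-x,X[...,1]-y)<r)&(X[...,2]>lo)&(X[...,2]<hi)
        if m.sum()>4: print(c,n,m.sum(),rect(X[m]),'ztop',np.percentile(X[m][:,2],95).round(3),'mean',(X[m].mean(0)*1000).round(1))
# height map around canister/balance (10mm cells)
H=np.zeros((30,40))
for s in S.values():
    X=s['X'][s['d']>0]; i=np.floor((X[:,0]-.40)/.01).astype(int); j=np.floor((X[:,1]+.48)/.01).astype(int)
    k=(i>=0)&(i<30)&(j>=0)&(j<40); np.maximum.at(H,(i[k],j[k]),X[k,2])
print('rows x .69 down to .40; cols y -.48.. -.08 (cm)')
for i in range(29,-1,-1): print('%.2f '%(.40+i*.01)+' '.join('%2d'%round(h*100) for h in H[i]))
```

```text
scene can 150 (array([668.2, -92.8]), 'long 39 short 38 yawlong 117.3') z 0.0046 mean [667.7 -92.7   4.5]
scene weight 93 (array([490. , -21.1]), 'long 23 short 23 yawlong 44.9') z 0.0044 mean [489.5 -20.7   4.4]
scene stamp 237 (array([663.9, 168.5]), 'long 48 short 31 yawlong 109.3') z 0.0047 mean [664.  168.4   4.7]
scene thermo 408 (array([ 653.4, -246.3]), 'long 77 short 54 yawlong 92.2') z 0.0045 mean [ 653.9 -245.5    4.5]
scene thermo 967 (array([475.5, 141.1]), 'long 72 short 48 yawlong 120.9') ztop 0.046 mean [472.  142.4  43.4]
scene stampblock 235 (array([621. , 284.5]), 'long 45 short 29 yawlong 44.4') ztop 0.018 mean [615.8 285.1  15.4]
scene stampknob 241 (array([619.8, 284.6]), 'long 29 short 27 yawlong 33.9') ztop 0.066 mean [615.  285.4  57.9]
scene weight 82 (array([690.5,  24.3]), 'long 19 short 16 yawlong 79.7') ztop 0.023 mean [689.6  24.9  16.4]
scene can 238 (array([ 572.7, -366.2]), 'long 35 short 32 yawlong 140.2') ztop 0.063 mean [ 568.2 -361.5   44.9]
scene canneck 37 (array([ 574.1, -364.9]), 'long 13 short 10 yawlong 60.8') ztop 0.07 mean [ 573.7 -364.8 
[... 4198 characters left out ...]
 13  3 14 14 14 14 11 12 12 12 15 15 15 15 15 15 15 15 15 15 15  0  0  0  1
0.44 12 11 11 11 11 11 11 11 11 11 11 11 11 11 11 13 13 14 14 14 13 13 13 13 12 12  0 15 15 15 15 15 15 12 12 11 11 11 11  0
0.43  3  3  3  3 11 11 11 11 11 11 11 11 11 11 11 11 11 14 14 14 14 11 12 13 13 12 11 15 15 15 15 15 15 12 12 11 12 12 11  1
0.42  0  1  1  1  2  2  2  1  1  2  3  3  3  3  3  3  3 14 14 14 11 11 12 13 12  8  8 15 15 15 15 15 12 12 12  1 11 11 11  0
0.41  0  0  0  0  0  0  0  0  0  0  0  0  0  0  0  0  0 12 12  0  0  8 11 12 11  8  8  8 13 15 15 12  8  6  2  0  0  0  0  0
0.40  0  0  0  0  0  0  0  0  0  0  0  0  0  0  0  0  0  0  0  0  0  6  6 12  8  8  8  8 15 15 15  8  8  4  0  0  0  0  0  0
```

Request:
jog_arm(rows=[{"fingers":0,"delta_pos":[48,-32,0],"rot":[0,0,-0.054]},{"fingers":0,"delta_pos":[96,-65,0],"rot":[0,0,-0.11]},{"fingers":0,"delta_pos":[144,-97,0],"rot":[0,0,-0.163]},{"fingers":0,"delta_pos":[192,-130,0],"rot":[0,0,-0.218]},{"fingers":0,"delta_pos":[240,-162,0],"rot":[0,0,-0.27]},{"fingers":0,"delta_pos":[288,-194,0],"rot":[0,0,-0.327]},{"fingers":0,"delta_pos":[336,-226,0],"rot":[0,0,-0.38]},{"fingers":0,"delta_pos":[384,-259,0],"rot":[0,0,-0.436]},{"fingers":0,"delta_pos":[432,-291,0],"rot":[0,0,-0.49]},{"fingers":0,"delta_pos":[480,-324,0],"rot":[0,0,-0.545]}])

```text
time: 2.15
ee_pos: [0.5566, 0.3281, 0.2315]
orientation: [0.377, 0.926, 0.0, 0.0]
ft_force: [-0.7, 1.0, 1.2]
finger_gap: 1.0
finger_force: 0.0
```

```bash
cat > st.py <<'E'
from h import *
from scipy.spatial.transform import Rotation as R
o=get_obs(); m=R.from_quat(o['orientation']).as_matrix()
print('t',round(o['time'],2),'tcp',(o['ee_pos']*1000).round(1),'yaw_y',np.degrees(np.arctan2(m[1,1],m[0,1])).round(1),'z',m[:,2].round(3),'gap',round(o['finger_gap']*85,1),'ff',round(o['finger_force'],1),'q',o['joint_pos'].round(2))
E
python3 st.py
```

```text
t 2.15 tcp [556.6 328.1 231.5] yaw_y 45.7 z [ 0.  0. -1.] gap 85.0 ff 0.0 q [-0.78  0.46  0.27  1.56 -0.13  1.13  0.32]
```

Request:
jog_arm(rows=[{"fingers":0,"delta_pos":[0,0,0],"rot":[0,0,0]},{"fingers":0,"delta_pos":[0,0,0],"rot":[0,0,0]}])

```text
time: 2.35
ee_pos: [0.5558, 0.3284, 0.2309]
orientation: [0.377, 0.926, -0.0, -0.0]
ft_force: [-0.5, 0.1, -0.1]
finger_gap: 0.997
finger_force: 0.0
```

Run:
```python
import st
from h import *
im,d,X=snap('wrist','w1.png')
for n in ['stamp']:
  for r in finder.masks_of('wrist',n):
    p=X[r['mask']&(d>0)]; 
    for lo,hi in [(.01,.018),(.045,.08)]:
        q=p[(p[:,2]>lo)&(p[:,2]<hi)]
        if len(q)>20: print(n,r['confidence'],lo,len(q),cv2.minAreaRect((q[:,:2]*1000).astype(np.float32)),q[:,2].max())
```

```text
t 2.35 tcp [555.8 328.4 230.9] yaw_y 45.7 z [-0.    -0.001 -1.   ] gap 84.8 ff 0.0 q [-0.78  0.46  0.27  1.57 -0.13  1.13  0.32]
stamp 0.63 0.01 628 ((622.91552734375, 284.13128662109375), (43.891849517822266, 26.290517807006836), 47.236297607421875) 0.017999650334021566
stamp 0.63 0.045 726 ((622.4818725585938, 284.4110107421875), (27.3133544921875, 27.21266746520996), 45.89110565185547) 0.06815064466776688
```

View pics/w1.png

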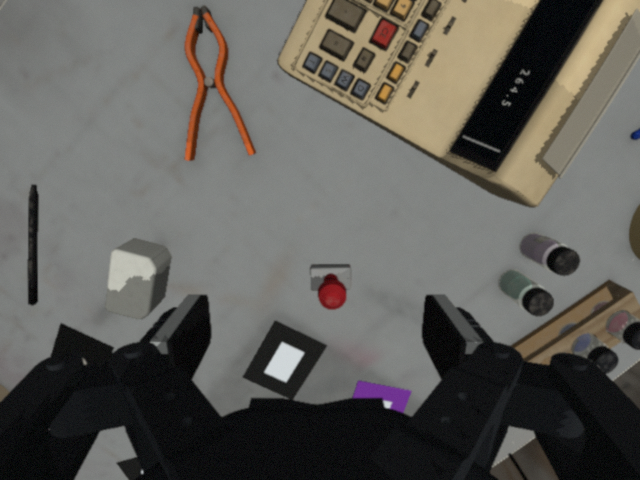

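The wrist view shows the stamp at (332,290) between the fingers, its mat at (285,360) and the purple decoy at (380,395). The network and my measurement agree on (622,284.5) with yaw 46°.

Request:
jog_arm(rows=[{"fingers":0,"delta_pos":[33,-22,-10],"rot":[0,0,0]},{"fingers":0,"delta_pos":[66,-44,-40],"rot":[0,0,0]},{"fingers":0,"delta_pos":[66,-44,-80],"rot":[0,0,0]},{"fingers":0,"delta_pos":[66,-44,-120],"rot":[0,0,0]},{"fingers":0,"delta_pos":[66,-44,-155],"rot":[0,0,0]},{"fingers":0,"delta_pos":[66,-44,-180],"rot":[0,0,0]},{"fingers":0,"delta_pos":[66,-44,-197],"rot":[0,0,0]},{"fingers":0,"delta_pos":[66,-44,-197],"rot":[0,0,0]},{"fingers":0,"delta_pos":[66,-44,-197],"rot":[0,0,0]}])

```text
time: 3.35
ee_pos: [0.6213, 0.2862, 0.0353]
orientation: [0.376, 0.927, 0.0, 0.0]
ft_force: [0.8, -0.7, 0.1]
finger_gap: 1.002
finger_force: 0.0
```

Request:
jog_arm(rows=[{"fingers":200,"delta_pos":[0,0,0],"rot":[0,0,0]},{"fingers":200,"delta_pos":[0,0,0],"rot":[0,0,0]},{"fingers":200,"delta_pos":[0,0,0],"rot":[0,0,0]},{"fingers":200,"delta_pos":[0,0,0],"rot":[0,0,0]},{"fingers":200,"delta_pos":[0,0,0],"rot":[0,0,0]},{"fingers":200,"delta_pos":[0,0,0],"rot":[0,0,0]},{"fingers":200,"delta_pos":[0,0,0],"rot":[0,0,0]},{"fingers":200,"delta_pos":[0,0,0],"rot":[0,0,0]}])

```text
time: 4.15
ee_pos: [0.6214, 0.2856, 0.0351]
orientation: [0.376, 0.926, 0.0, 0.0]
ft_force: [-2.4, -0.9, 8.9]
finger_gap: 0.302
finger_force: 58.6
```

```bash
python3 st.py
```

```text
t 4.15 tcp [621.4 285.6  35.1] yaw_y 45.8 z [ 0.001  0.    -1.   ] gap 25.7 ff 58.6 q [-0.63  0.75  0.23  1.58 -0.21  0.83  0.48]
```

Request:
jog_arm(rows=[{"fingers":200,"delta_pos":[0,0,15],"rot":[0,0,0]},{"fingers":200,"delta_pos":[0,0,40],"rot":[0,0,0.05]},{"fingers":200,"delta_pos":[5,-12,60],"rot":[0,0,0.16]},{"fingers":200,"delta_pos":[10,-30,60],"rot":[0,0,0.3]},{"fingers":200,"delta_pos":[17,-50,60],"rot":[0,0,0.44]},{"fingers":200,"delta_pos":[25,-70,60],"rot":[0,0,0.58]},{"fingers":200,"delta_pos":[32,-90,60],"rot":[0,0,0.72]},{"fingers":200,"delta_pos":[38,-108,60],"rot":[0,0,0.86]},{"fingers":200,"delta_pos":[42,-117,60],"rot":[0,0,1.0]},{"fingers":200,"delta_pos":[42,-117,55],"rot":[0,0,1.082]}])

```text
time: 5.15
ee_pos: [0.6644, 0.166, 0.0909]
orientation: [-0.156, 0.988, -0.001, 0.001]
ft_force: [-0.0, 1.2, -0.7]
finger_gap: 0.302
finger_force: 59.1
```

Request:
jog_arm(rows=[{"fingers":200,"delta_pos":[0,0,0],"rot":[0,0,0]},{"fingers":200,"delta_pos":[0,0,0],"rot":[0,0,0]}])

```text
time: 5.35
ee_pos: [0.6631, 0.1686, 0.0899]
orientation: [-0.153, 0.988, 0.0, 0.0]
ft_force: [-0.2, -0.2, -1.2]
finger_gap: 0.303
finger_force: 59.1
```

```bash
python3 st.py
python3 - <<'E'
from h import *
im,d,X=snap('side')
for lo,hi in [(.02,.09),(.06,.075)]:
    m=(d>0)&(np.hypot(X[...,0]-.664,X[...,1]-.168)<.03)&(X[...,2]>lo)&(X[...,2]<hi); 
    print(m.sum(), X[m].min(0),X[m].max(0))
cv2.imwrite('pics/s2.png',cv2.resize(im[240:380,200:400],None,fx=3,fy=3)[...,::-1])
E
```

```text
t 5.35 tcp [663.1 168.6  89.9] yaw_y 107.6 z [ 0.  0. -1.] gap 25.8 ff 59.1 q [-0.29  0.67 -0.    1.56  0.    0.92  1.58]
200 [0.64543487 0.15036453 0.05479074] [0.68096421 0.19351793 0.08969764]
164 [0.64543487 0.15036453 0.06022472] [0.68096421 0.19351793 0.07422815]
```

View pics/s2.png

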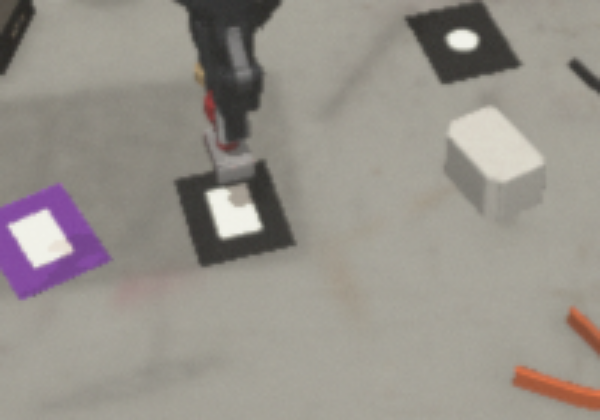

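The stamp is held upright above its black mat (crop 235,155), aligned with the silhouette. I'll lower it now.

Request:
jog_arm(rows=[{"fingers":200,"delta_pos":[0,0,-15],"rot":[0,0,0]},{"fingers":200,"delta_pos":[0,0,-30],"rot":[0,0,0]},{"fingers":200,"delta_pos":[0,0,-42],"rot":[0,0,0]},{"fingers":200,"delta_pos":[0,0,-47],"rot":[0,0,0]},{"fingers":200,"delta_pos":[0,0,-50],"rot":[0,0,0]},{"fingers":200,"delta_pos":[0,0,-50.5],"rot":[0,0,0]},{"fingers":200,"delta_pos":[0,0,-50.5],"rot":[0,0,0]}])

```text
time: 6.1
ee_pos: [0.6634, 0.1686, 0.0394]
orientation: [-0.154, 0.988, 0.0, 0.0]
ft_force: [-2.8, 1.0, 6.0]
finger_gap: 0.298
finger_force: 59.8
```

Request:
jog_arm(rows=[{"fingers":150,"delta_pos":[0,0,0],"rot":[0,0,0]},{"fingers":50,"delta_pos":[0,0,0],"rot":[0,0,0]},{"fingers":0,"delta_pos":[0,0,0],"rot":[0,0,0]},{"fingers":0,"delta_pos":[0,0,0],"rot":[0,0,0]},{"fingers":0,"delta_pos":[0,0,0],"rot":[0,0,0]},{"fingers":0,"delta_pos":[0,0,20],"rot":[0,0,0]},{"fingers":0,"delta_pos":[0,0,60],"rot":[0,0,0]},{"fingers":0,"delta_pos":[0,0,110],"rot":[0,0,0]},{"fingers":0,"delta_pos":[0,0,150],"rot":[0,0,0]},{"fingers":0,"delta_pos":[0,0,150],"rot":[0,0,0]}])

```text
time: 7.1
ee_pos: [0.6656, 0.1691, 0.1953]
orientation: [-0.154, 0.988, 0.001, 0.004]
ft_force: [0.9, 0.0, 0.0]
finger_gap: 1.002
finger_force: 0.0
```

```bash
python3 st.py
python3 - <<'E'
from h import *
for c in ['side','scene']:
  im,d,X=snap(c)
  for lo,hi in [(.012,.024),(.045,.09)]:
    m=(d>0)&(np.hypot(X[...,0]-.664,X[...,1]-.168)<.04)&(X[...,2]>lo)&(X[...,2]<hi); 
    print(c,m.sum(), cv2.minAreaRect((X[m][:,:2]*1000).astype(np.float32)),X[m].max(0))
E
```

```text
t 7.1 tcp [665.6 169.1 195.3] yaw_y 107.8 z [ 0.009  0.002 -1.   ] gap 85.2 ff 0.0 q [-0.3   0.55  0.    1.49 -0.    1.09  1.59]
side 148 ((663.6807250976562, 169.9975128173828), (26.3381290435791, 46.08038330078125), 19.169336318969727) [0.68190789 0.19489758 0.02396072]
side 159 ((663.7399291992188, 171.13424682617188), (26.65390396118164, 26.063459396362305), 20.567432403564453) [0.6783626  0.1842542  0.07269666]
scene 226 ((663.41748046875, 169.99432373046875), (28.25188446044922, 44.746726989746094), 19.480558395385742) [0.68065112 0.19369502 0.02358231]
scene 199 ((660.6538696289062, 169.87246704101562), (25.078935623168945, 25.210521697998047), 49.6159553527832) [0.67265463 0.18369457 0.07205111]
```

Request:
jog_arm(rows=[{"fingers":0,"delta_pos":[5,-30,0],"rot":[0,0,-0.06]},{"fingers":0,"delta_pos":[10,-65,-10],"rot":[0,0,-0.12]},{"fingers":0,"delta_pos":[15,-100,-20],"rot":[0,0,-0.18]},{"fingers":0,"delta_pos":[22,-130,-30],"rot":[0,0,-0.24]},{"fingers":0,"delta_pos":[27,-144,-40],"rot":[0,0,-0.31]},{"fingers":0,"delta_pos":[27,-144,-50],"rot":[0,0,-0.31]},{"fingers":0,"delta_pos":[27,-144,-50],"rot":[0,0,-0.31]},{"fingers":0,"delta_pos":[27,-144,-50],"rot":[0,0,-0.31]}])

```text
time: 8.0
ee_pos: [0.6896, 0.0259, 0.1382]
orientation: [-0.001, 1.0, 0.0, -0.001]
ft_force: [0.3, 0.8, 0.3]
finger_gap: 0.999
finger_force: 0.0
```

```bash
python3 st.py
python3 - <<'E'
from h import *
im,d,X=snap('wrist','w3.png')
m=(d>0)&(np.hypot(X[...,0]-.691,X[...,1]-.024)<.03)&(X[...,2]>.007)&(X[...,2]<.03); q=X[m]
print(m.sum(),cv2.minEnclosingCircle((q[:,:2]*1000).astype(np.float32)),q.mean(0),q[:,2].max())
for c in ['scene','side']:
    z=np.load(f'd_{c}.npz');X=z['X'][z['d']>0]
    k=(X[:,2]>.03)&(abs(X[:,1]-.024)<.12)&(abs(X[:,0]-.69)<.12);print(c,k.sum(),X[k].min(0) if k.any() else '',X[k].max(0) if k.any() else '')
E
```

```text
t 8.0 tcp [689.6  25.9 138.2] yaw_y 90.2 z [-0.001  0.    -1.   ] gap 84.9 ff 0.0 q [-0.14  0.62  0.09  1.51 -0.06  1.01  1.54]
614 ((694.4555053710938, 21.055551528930664), 10.636283874511719) [0.692732   0.02114587 0.01846848] 0.025513463175077022
scene 332 [ 0.7961843  -0.09594342  0.03010836] [ 0.8099727  -0.07779298  0.14980841]
side 196 [ 0.79698676 -0.09599094  0.03023497] [ 0.80985265 -0.07768474  0.15117453]
```

View pics/w3.png

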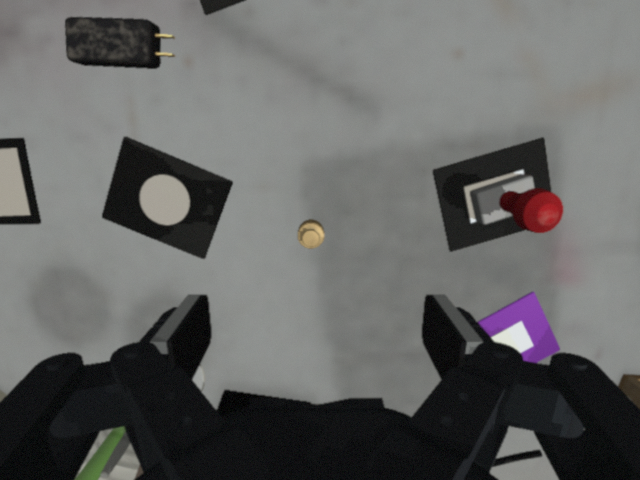

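The weight is at (312,234), centred between the fingers, and the stamp sits squarely on its silhouette at (500,200). The surroundings are clear.

Request:
jog_arm(rows=[{"fingers":0,"delta_pos":[2.5,-3,-40],"rot":[0,0,0]},{"fingers":0,"delta_pos":[2.5,-3,-80],"rot":[0,0,0]},{"fingers":0,"delta_pos":[2.5,-3,-110],"rot":[0,0,0]},{"fingers":0,"delta_pos":[2.5,-3,-125],"rot":[0,0,0]},{"fingers":0,"delta_pos":[2.5,-3,-132],"rot":[0,0,0]},{"fingers":0,"delta_pos":[2.5,-3,-132],"rot":[0,0,0]},{"fingers":0,"delta_pos":[2.5,-3,-132],"rot":[0,0,0]}])

```text
time: 8.75
ee_pos: [0.6935, 0.0216, 0.0084]
orientation: [-0.0, 1.0, 0.0, 0.001]
ft_force: [0.5, 0.5, -0.2]
finger_gap: 0.999
finger_force: 0.0
```

Request:
jog_arm(rows=[{"fingers":140,"delta_pos":[0,0,0],"rot":[0,0,0]},{"fingers":180,"delta_pos":[0,0,0],"rot":[0,0,0]},{"fingers":230,"delta_pos":[0,0,0],"rot":[0,0,0]},{"fingers":230,"delta_pos":[0,0,0],"rot":[0,0,0]},{"fingers":230,"delta_pos":[0,0,0],"rot":[0,0,0]},{"fingers":230,"delta_pos":[0,0,0],"rot":[0,0,0]},{"fingers":230,"delta_pos":[0,0,0],"rot":[0,0,0]},{"fingers":230,"delta_pos":[0,0,0],"rot":[0,0,0]},{"fingers":230,"delta_pos":[0,0,0],"rot":[0,0,0]}])

```text
time: 9.65
ee_pos: [0.6927, 0.0215, 0.0072]
orientation: [-0.0, 1.0, 0.0, 0.0]
ft_force: [-1.2, 0.0, 5.6]
finger_gap: 0.205
finger_force: 58.5
```

```bash
python3 st.py
```

```text
t 9.65 tcp [692.7  21.5   7.2] yaw_y 90.0 z [ 0.  0. -1.] gap 17.4 ff 58.5 q [-0.13  0.79  0.08  1.56 -0.08  0.8   1.55]
```

Request:
jog_arm(rows=[{"fingers":230,"delta_pos":[0,0,15],"rot":[0,0,0]},{"fingers":230,"delta_pos":[-10,-2,45],"rot":[0,0,0]},{"fingers":230,"delta_pos":[-40,-8,60],"rot":[0,0,0]},{"fingers":230,"delta_pos":[-80,-16,60],"rot":[0,0,0]},{"fingers":230,"delta_pos":[-120,-25,60],"rot":[0,0,0]},{"fingers":230,"delta_pos":[-160,-34,60],"rot":[0,0,0]},{"fingers":230,"delta_pos":[-190,-40,60],"rot":[0,0,0]},{"fingers":230,"delta_pos":[-203,-43,50],"rot":[0,0,0]},{"fingers":230,"delta_pos":[-203,-43,40],"rot":[0,0,0]},{"fingers":230,"delta_pos":[-203,-43,40],"rot":[0,0,0]}])

```text
time: 10.65
ee_pos: [0.4899, -0.0214, 0.0464]
orientation: [-0.0, 1.0, 0.0, -0.0]
ft_force: [-0.1, -0.4, -1.1]
finger_gap: 0.201
finger_force: 58.8
```

```bash
python3 st.py
python3 - <<'E'
from h import *
im,d,X=snap('side'); im2,d,X=snap('scene')
a=cv2.resize(im[200:300,300:420],None,fx=4,fy=4); b=cv2.resize(im2[230:330,270:390],None,fx=4,fy=4)
cv2.imwrite('pics/s4.png',np.vstack([a,b])[...,::-1][::1])
E
```

```text
t 10.65 tcp [489.9 -21.4  46.4] yaw_y 90.0 z [-0.  0. -1.] gap 17.1 ff 58.8 q [-0.09  0.46  0.08  2.08 -0.06  0.61  1.61]
```

```bash
python3 -c "
import cv2,numpy as np;i=cv2.imread('pics/s4.png');cv2.imwrite('pics/s4b.png',cv2.resize(np.hstack([i[:400],i[400:]]),(800,333)))"
```

```text
(no output)
```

View pics/s4b.png

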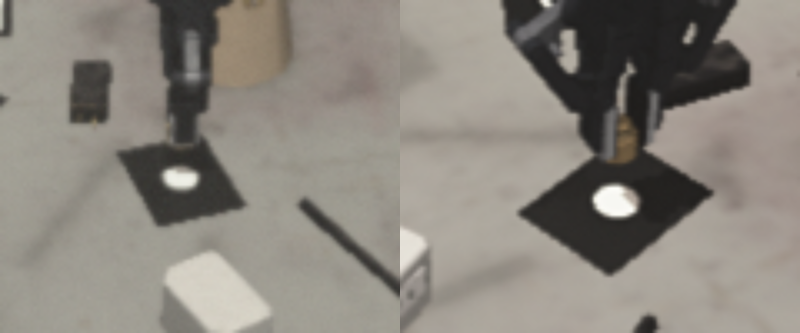

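The weight is upright in the grip above its mat; the silhouette is at (181,177) on the left and (615,201) on the right.

Request:
jog_arm(rows=[{"fingers":230,"delta_pos":[0,0,-15],"rot":[0,0,0]},{"fingers":230,"delta_pos":[0,0,-27],"rot":[0,0,0]},{"fingers":230,"delta_pos":[0,0,-32],"rot":[0,0,0]},{"fingers":230,"delta_pos":[0,0,-34.5],"rot":[0,0,0]},{"fingers":230,"delta_pos":[0,0,-35],"rot":[0,0,0]},{"fingers":230,"delta_pos":[0,0,-35],"rot":[0,0,0]}])

```text
time: 11.35
ee_pos: [0.4898, -0.0216, 0.012]
orientation: [-0.0, 1.0, -0.0, 0.0]
ft_force: [-0.1, 0.8, -0.5]
finger_gap: 0.207
finger_force: 58.8
```

Request:
jog_arm(rows=[{"fingers":180,"delta_pos":[0,0,0],"rot":[0,0,0]},{"fingers":80,"delta_pos":[0,0,0],"rot":[0,0,0]},{"fingers":0,"delta_pos":[0,0,0],"rot":[0,0,0]},{"fingers":0,"delta_pos":[0,0,0],"rot":[0,0,0]},{"fingers":0,"delta_pos":[0,0,0],"rot":[0,0,0]},{"fingers":0,"delta_pos":[0,0,20],"rot":[0,0,0]},{"fingers":0,"delta_pos":[0,0,60],"rot":[0,0,0]},{"fingers":0,"delta_pos":[0,0,100],"rot":[0,0,0]},{"fingers":0,"delta_pos":[0,0,130],"rot":[0,0,0]},{"fingers":0,"delta_pos":[0,0,130],"rot":[0,0,0]}])

```text
time: 12.35
ee_pos: [0.4915, -0.0216, 0.1456]
orientation: [-0.0, 1.0, 0.0, 0.003]
ft_force: [-1.4, -0.3, -0.7]
finger_gap: 1.002
finger_force: 0.0
```

Request:
jog_arm(rows=[{"fingers":0,"delta_pos":[0,25,0],"rot":[0,0,-0.13]},{"fingers":0,"delta_pos":[-2,60,0],"rot":[0,0,-0.27]},{"fingers":0,"delta_pos":[-5,95,0],"rot":[0,0,-0.41]},{"fingers":0,"delta_pos":[-8,125,0],"rot":[0,0,-0.55]},{"fingers":0,"delta_pos":[-11,145,0],"rot":[0,0,-0.69]},{"fingers":0,"delta_pos":[-14,162,0],"rot":[0,0,-0.83]},{"fingers":0,"delta_pos":[-14,162,0],"rot":[0,0,-0.95]},{"fingers":0,"delta_pos":[-14,162,0],"rot":[0,0,-1.025]},{"fingers":0,"delta_pos":[-14,162,0],"rot":[0,0,-1.025]},{"fingers":0,"delta_pos":[-14,162,0],"rot":[0,0,-1.025]}])

```text
time: 13.35
ee_pos: [0.4754, 0.1404, 0.1414]
orientation: [0.489, 0.872, -0.0, -0.0]
ft_force: [0.4, -0.0, -0.5]
finger_gap: 1.002
finger_force: 0.0
```

```bash
python3 st.py
python3 - <<'E'
from h import *
im,d,X=snap('wrist','w5.png')
m=(d>0)&(np.hypot(X[...,0]-.476,X[...,1]-.141)<.06)&(X[...,2]>.036)&(X[...,2]<.06); q=X[m]
print(m.sum(),cv2.minAreaRect((q[:,:2]*1000).astype(np.float32)),q[:,2].max())
for c in ['scene','side']:
  im,d,X=snap(c)
  m=(d>0)&(np.hypot(X[...,0]-.49,X[...,1]+.021)<.025)&(X[...,2]>.010)&(X[...,2]<.06); q=X[m]
  print(c,m.sum(),cv2.minAreaRect((q[:,:2]*1000).astype(np.float32)) if len(q) else '',q[:,2].max())
E
```

```text
t 13.35 tcp [475.4 140.4 141.4] yaw_y 31.4 z [-0.001 -0.    -1.   ] gap 85.1 ff 0.0 q [-0.53  0.31  0.21  2.02 -0.08  0.82  0.28]
6564 ((477.80889892578125, 139.872802734375), (48.58490753173828, 71.54232788085938), 30.076383590698242) 0.04750142994390824
scene 112 ((488.2591247558594, -18.543245315551758), (18.7127742767334, 16.414466857910156), 60.503265380859375) 0.028666088096949705
side 28 ((485.6954345703125, -17.502552032470703), (17.093637466430664, 7.664388656616211), 87.92974853515625) 0.026591000723609537
```

View pics/w5.png

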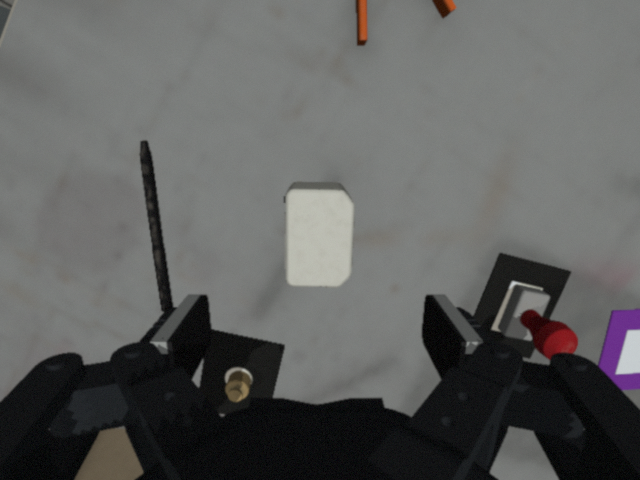

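The thermometer at (320,238) lies squarely between the fingers with its display face up-image. The weight stands on its silhouette at (238,383), and the pen at (155,225) is clear of the fingers.

Request:
jog_arm(rows=[{"fingers":0,"delta_pos":[1.5,0,-40],"rot":[0,0,0]},{"fingers":0,"delta_pos":[1.5,0,-80],"rot":[0,0,0]},{"fingers":0,"delta_pos":[1.5,0,-110],"rot":[0,0,0]},{"fingers":0,"delta_pos":[1.5,0,-125],"rot":[0,0,0]},{"fingers":0,"delta_pos":[1.5,0,-131],"rot":[0,0,0]},{"fingers":0,"delta_pos":[1.5,0,-131],"rot":[0,0,0]},{"fingers":0,"delta_pos":[1.5,0,-131],"rot":[0,0,0]}])

```text
time: 14.2
ee_pos: [0.4776, 0.1405, 0.0116]
orientation: [0.49, 0.872, 0.0, 0.0]
ft_force: [-0.4, -0.4, 1.1]
finger_gap: 0.996
finger_force: 0.0
```

Request:
jog_arm(rows=[{"fingers":80,"delta_pos":[0,0,0],"rot":[0,0,0]},{"fingers":150,"delta_pos":[0,0,0],"rot":[0,0,0]},{"fingers":170,"delta_pos":[0,0,0],"rot":[0,0,0]},{"fingers":170,"delta_pos":[0,0,0],"rot":[0,0,0]},{"fingers":170,"delta_pos":[0,0,0],"rot":[0,0,0]},{"fingers":170,"delta_pos":[0,0,0],"rot":[0,0,0]},{"fingers":170,"delta_pos":[0,0,0],"rot":[0,0,0]}])

```text
time: 14.9
ee_pos: [0.4775, 0.1407, 0.0115]
orientation: [0.49, 0.872, 0.0, 0.0]
ft_force: [-3.3, -1.5, 12.1]
finger_gap: 0.553
finger_force: 60.6
```

```bash
python3 st.py
```

```text
t 14.9 tcp [477.5 140.7  11.5] yaw_y 31.3 z [ 0.001  0.    -1.   ] gap 47.0 ff 60.6 q [-0.48  0.54  0.16  2.07 -0.16  0.54  0.34]
```

Request:
jog_arm(rows=[{"fingers":170,"delta_pos":[0,0,15],"rot":[0,0,0]},{"fingers":170,"delta_pos":[0,0,50],"rot":[0,0,0]},{"fingers":170,"delta_pos":[15,-10,90],"rot":[0,0,-0.05]},{"fingers":170,"delta_pos":[40,-35,110],"rot":[0,0,-0.1]},{"fingers":170,"delta_pos":[65,-65,110],"rot":[0,0,-0.15]},{"fingers":170,"delta_pos":[90,-100,110],"rot":[0,0,-0.2]},{"fingers":170,"delta_pos":[110,-140,110],"rot":[0,0,-0.25]},{"fingers":170,"delta_pos":[130,-180,110],"rot":[0,0,-0.3]},{"fingers":170,"delta_pos":[145,-220,110],"rot":[0,0,-0.35]},{"fingers":170,"delta_pos":[160,-260,110],"rot":[0,0,-0.4]}])

```text
time: 15.9
ee_pos: [0.6374, -0.1212, 0.1208]
orientation: [0.654, 0.756, -0.0, -0.0]
ft_force: [0.1, 0.7, -1.7]
finger_gap: 0.552
finger_force: 62.1
```

```bash
python3 st.py
```

```text
t 15.9 tcp [ 637.4 -121.2  120.8] yaw_y 8.3 z [-0.  0. -1.] gap 46.9 ff 62.1 q [-0.1   0.6   0.34  1.65 -0.24  0.94  0.47]
```

Request:
jog_arm(rows=[{"fingers":170,"delta_pos":[6,-40,0],"rot":[0,0,-0.05]},{"fingers":170,"delta_pos":[11,-80,-10],"rot":[0,0,-0.1]},{"fingers":170,"delta_pos":[16,-110,-25],"rot":[0,0,-0.127]},{"fingers":170,"delta_pos":[16,-127,-45],"rot":[0,0,-0.127]},{"fingers":170,"delta_pos":[16,-127,-60],"rot":[0,0,-0.127]},{"fingers":170,"delta_pos":[16,-127,-60],"rot":[0,0,-0.127]},{"fingers":170,"delta_pos":[16,-127,-60],"rot":[0,0,-0.127]}])

```text
time: 16.6
ee_pos: [0.6534, -0.2452, 0.061]
orientation: [0.7, 0.714, 0.0, -0.0]
ft_force: [0.1, 0.9, -1.6]
finger_gap: 0.55
finger_force: 62.1
```

```bash
python3 st.py
python3 - <<'E'
from h import *
im,d,X=snap('side'); im2,d2,X2=snap('scene')
a=cv2.resize(im[150:250,240:340],(400,400)); b=cv2.resize(im2[160:260,330:430],(400,400))
cv2.imwrite('pics/s6.png',np.hstack([a,b])[...,::-1])
E
```

```text
t 16.6 tcp [ 653.4 -245.2   61. ] yaw_y 1.2 z [-0.     0.001 -1.   ] gap 46.8 ff 62.1 q [ 0.08  0.75  0.35  1.54 -0.3   0.91  0.55]
```

View pics/s6.png

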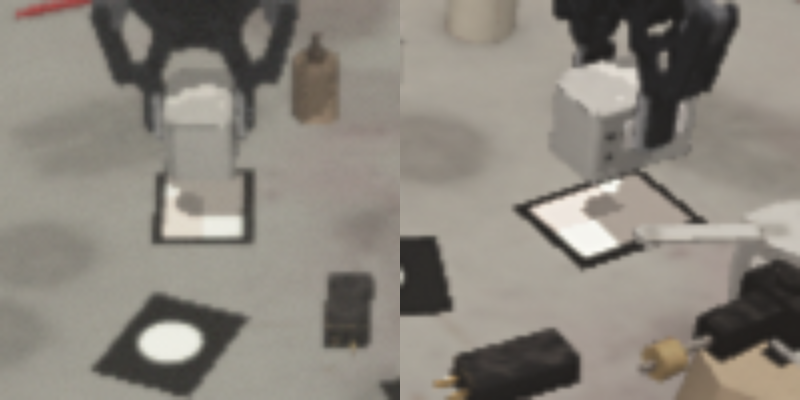

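The thermometer is level above its silhouette (left 200,205), and the canister at (315,85) is well clear. I'll lower it and release.

Request:
jog_arm(rows=[{"fingers":170,"delta_pos":[0,-1,-15],"rot":[0,0,0]},{"fingers":170,"delta_pos":[0,-1,-30],"rot":[0,0,0]},{"fingers":170,"delta_pos":[0,-1,-39],"rot":[0,0,0]},{"fingers":170,"delta_pos":[0,-1,-43],"rot":[0,0,0]},{"fingers":170,"delta_pos":[0,-1,-45],"rot":[0,0,0]},{"fingers":170,"delta_pos":[0,-1,-45],"rot":[0,0,0]},{"fingers":170,"delta_pos":[0,-1,-45],"rot":[0,0,0]}])

```text
time: 17.4
ee_pos: [0.6532, -0.2476, 0.0158]
orientation: [0.7, 0.714, -0.0, 0.0]
ft_force: [0.2, 0.5, -1.3]
finger_gap: 0.552
finger_force: 62.3
```

Request:
jog_arm(rows=[{"fingers":110,"delta_pos":[0,0,0],"rot":[0,0,0]},{"fingers":50,"delta_pos":[0,0,0],"rot":[0,0,0]},{"fingers":0,"delta_pos":[0,0,0],"rot":[0,0,0]},{"fingers":0,"delta_pos":[0,0,0],"rot":[0,0,0]},{"fingers":0,"delta_pos":[0,0,0],"rot":[0,0,0]},{"fingers":0,"delta_pos":[0,0,20],"rot":[0,0,0]},{"fingers":0,"delta_pos":[0,0,60],"rot":[0,0,0]},{"fingers":0,"delta_pos":[0,0,100],"rot":[0,0,0]},{"fingers":0,"delta_pos":[0,0,150],"rot":[0,0,0]},{"fingers":0,"delta_pos":[0,0,150],"rot":[0,0,0]}])

```text
time: 18.4
ee_pos: [0.6558, -0.2492, 0.1747]
orientation: [0.7, 0.714, 0.002, 0.005]
ft_force: [0.5, -0.3, 0.5]
finger_gap: 1.002
finger_force: 0.0
```

```bash
python3 st.py
python3 - <<'E'
from h import *
for c in ['scene','side']:
  im,d,X=snap(c)
  m=(d>0)&(np.hypot(X[...,0]-.653,X[...,1]+.2465)<.055)&(X[...,2]>.038)&(X[...,2]<.06); q=X[m]
  print(c,m.sum(),cv2.minAreaRect((q[:,:2]*1000).astype(np.float32)) if len(q) else '',q[:,2].max())
E
```

```text
t 18.4 tcp [ 655.8 -249.2  174.7] yaw_y 1.1 z [ 0.01  -0.003 -1.   ] gap 85.1 ff 0.0 q [ 0.06  0.63  0.39  1.47 -0.26  1.08  0.52]
scene 480 ((650.7433471679688, -245.90940856933594), (50.25820541381836, 74.21745300292969), 0.22160273790359497) 0.05084458982411666
side 286 ((651.7288818359375, -246.60125732421875), (47.000022888183594, 76.55586242675781), 1.4857923984527588) 0.051320162913201295
```

Request:
jog_arm(rows=[{"fingers":0,"delta_pos":[-15,-30,0],"rot":[0,0,0]},{"fingers":0,"delta_pos":[-40,-65,0],"rot":[0,0,0]},{"fingers":0,"delta_pos":[-62,-95,0],"rot":[0,0,0]},{"fingers":0,"delta_pos":[-79,-118,0],"rot":[0,0,0]},{"fingers":0,"delta_pos":[-79,-118,-15],"rot":[0,0,0]},{"fingers":0,"delta_pos":[-79,-118,-15],"rot":[0,0,0]},{"fingers":0,"delta_pos":[-79,-118,-15],"rot":[0,0,0]}])

```text
time: 19.2
ee_pos: [0.5745, -0.3643, 0.1501]
orientation: [0.7, 0.714, -0.0, -0.001]
ft_force: [0.3, 0.6, -0.1]
finger_gap: 1.001
finger_force: 0.0
```

```bash
python3 st.py
python3 - <<'E'
from h import *
im,d,X=snap('wrist','w7.png')
for lo,hi in [(.04,.055),(.057,.08)]:
    m=(d>0)&(np.hypot(X[...,0]-.574,X[...,1]+.365)<.03)&(X[...,2]>lo)&(X[...,2]<hi); q=X[m]
    print(m.sum(),cv2.minEnclosingCircle((q[:,:2]*1000).astype(np.float32)),q[:,2].max())
E
```

```text
t 19.2 tcp [ 574.5 -364.3  150.1] yaw_y 1.2 z [-0.001  0.001 -1.   ] gap 85.1 ff 0.0 q [ 0.25  0.62  0.4   1.54 -0.27  1.03  0.74]
1556 ((576.4484252929688, -369.0805969238281), 17.886226654052734) 0.05450091766215304
353 ((576.3128662109375, -368.9714660644531), 7.4415693283081055) 0.07310413615512634
```

View pics/w7.png

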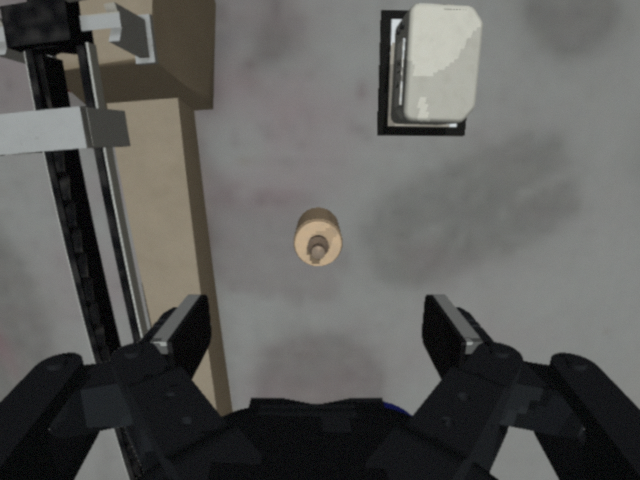

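The canister is at (318,240) between the fingers and the balance beam is clear to the left. The thermometer is on its mat at (435,70).

Request:
jog_arm(rows=[{"fingers":40,"delta_pos":[0.5,-2.5,-30],"rot":[0,0,0]},{"fingers":40,"delta_pos":[0.5,-2.5,-65],"rot":[0,0,0]},{"fingers":40,"delta_pos":[0.5,-2.5,-95],"rot":[0,0,0]},{"fingers":40,"delta_pos":[0.5,-2.5,-118],"rot":[0,0,0]},{"fingers":40,"delta_pos":[0.5,-2.5,-128],"rot":[0,0,0]},{"fingers":40,"delta_pos":[0.5,-2.5,-128],"rot":[0,0,0]},{"fingers":40,"delta_pos":[0.5,-2.5,-128],"rot":[0,0,0]}])

```text
time: 19.95
ee_pos: [0.5753, -0.3682, 0.024]
orientation: [0.7, 0.714, 0.0, 0.001]
ft_force: [0.6, -0.5, 0.1]
finger_gap: 0.838
finger_force: 0.0
```

Request:
jog_arm(rows=[{"fingers":100,"delta_pos":[0,0,0],"rot":[0,0,0]},{"fingers":150,"delta_pos":[0,0,0],"rot":[0,0,0]},{"fingers":190,"delta_pos":[0,0,0],"rot":[0,0,0]},{"fingers":190,"delta_pos":[0,0,0],"rot":[0,0,0]},{"fingers":190,"delta_pos":[0,0,0],"rot":[0,0,0]},{"fingers":190,"delta_pos":[0,0,0],"rot":[0,0,0]},{"fingers":190,"delta_pos":[0,0,0],"rot":[0,0,0]}])

```text
time: 20.65
ee_pos: [0.5751, -0.3683, 0.024]
orientation: [0.7, 0.714, 0.0, 0.001]
ft_force: [-2.0, 2.7, 8.8]
finger_gap: 0.398
finger_force: 59.1
```

```bash
python3 st.py
```

```text
t 20.65 tcp [ 575.1 -368.3   24. ] yaw_y 1.1 z [ 0.001 -0.    -1.   ] gap 33.8 ff 59.1 q [ 0.29  0.78  0.35  1.59 -0.33  0.83  0.79]
```

Request:
jog_arm(rows=[{"fingers":190,"delta_pos":[0,0,15],"rot":[0,0,0]},{"fingers":190,"delta_pos":[0,0,50],"rot":[0,0,0]},{"fingers":190,"delta_pos":[5,10,90],"rot":[0,0,0]},{"fingers":190,"delta_pos":[12,40,105],"rot":[0,0,0]},{"fingers":190,"delta_pos":[25,80,105],"rot":[0,0,0]},{"fingers":190,"delta_pos":[40,120,105],"rot":[0,0,0]},{"fingers":190,"delta_pos":[54,160,105],"rot":[0,0,0]},{"fingers":190,"delta_pos":[68,200,105],"rot":[0,0,0]},{"fingers":190,"delta_pos":[81,240,105],"rot":[0,0,0]},{"fingers":190,"delta_pos":[90,262,100],"rot":[0,0,0]}])

```text
time: 21.65
ee_pos: [0.666, -0.1019, 0.1244]
orientation: [0.699, 0.715, 0.001, 0.0]
ft_force: [-0.3, 0.2, -0.4]
finger_gap: 0.397
finger_force: 59.8
```

Request:
jog_arm(rows=[{"fingers":190,"delta_pos":[3,10,-20],"rot":[0,0,0]},{"fingers":190,"delta_pos":[3,13,-45],"rot":[0,0,0]},{"fingers":190,"delta_pos":[3,13,-55],"rot":[0,0,0]},{"fingers":190,"delta_pos":[3,13,-55],"rot":[0,0,0]},{"fingers":190,"delta_pos":[3,13,-55],"rot":[0,0,0]}])

```text
time: 22.15
ee_pos: [0.668, -0.0939, 0.0691]
orientation: [0.701, 0.714, 0.0, 0.001]
ft_force: [0.7, -0.0, -0.7]
finger_gap: 0.397
finger_force: 59.8
```

```bash
python3 st.py
python3 - <<'E'
from h import *
im,d,X=snap('side'); im2,d2,X2=snap('scene')
a=cv2.resize(im[170:270,230:330],(400,400)); b=cv2.resize(im2[160:260,270:370],(400,400))
cv2.imwrite('pics/s8.png',np.hstack([a,b])[...,::-1])
E
```

```text
t 22.15 tcp [668.  -93.9  69.1] yaw_y 1.0 z [ 0.001 -0.    -1.   ] gap 33.8 ff 59.8 q [-0.15  0.71  0.35  1.6  -0.29  0.88  0.33]
```

View pics/s8.png

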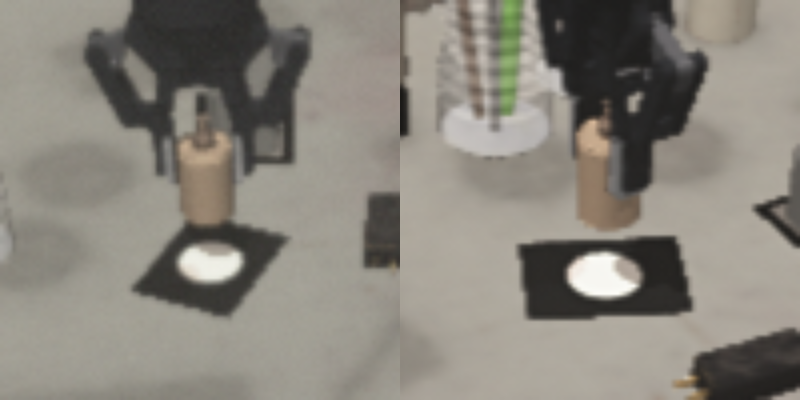

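The canister is upright, straight above its round silhouette (left 210,262; right 605,275). I'll lower it and release.

Request:
jog_arm(rows=[{"fingers":190,"delta_pos":[0,0,-15],"rot":[0,0,0]},{"fingers":190,"delta_pos":[0,0,-28],"rot":[0,0,0]},{"fingers":190,"delta_pos":[0,0,-36],"rot":[0,0,0]},{"fingers":190,"delta_pos":[0,0,-39.5],"rot":[0,0,0]},{"fingers":190,"delta_pos":[0,0,-41],"rot":[0,0,0]},{"fingers":190,"delta_pos":[0,0,-41],"rot":[0,0,0]},{"fingers":190,"delta_pos":[0,0,-41],"rot":[0,0,0]}])

```text
time: 22.95
ee_pos: [0.667, -0.0931, 0.0279]
orientation: [0.7, 0.714, -0.0, -0.001]
ft_force: [-16.3, 3.9, 28.5]
finger_gap: 0.399
finger_force: 62.8
```

Request:
jog_arm(rows=[{"fingers":130,"delta_pos":[0,0,0],"rot":[0,0,0]},{"fingers":60,"delta_pos":[0,0,0],"rot":[0,0,0]},{"fingers":0,"delta_pos":[0,0,0],"rot":[0,0,0]},{"fingers":0,"delta_pos":[0,0,0],"rot":[0,0,0]},{"fingers":0,"delta_pos":[0,0,0],"rot":[0,0,0]},{"fingers":0,"delta_pos":[0,0,20],"rot":[0,0,0]},{"fingers":0,"delta_pos":[0,0,60],"rot":[0,0,0]},{"fingers":0,"delta_pos":[0,0,110],"rot":[0,0,0]},{"fingers":0,"delta_pos":[0,0,160],"rot":[0,0,0]},{"fingers":0,"delta_pos":[0,0,200],"rot":[0,0,0]}])

```text
time: 23.95
ee_pos: [0.6678, -0.0932, 0.2299]
orientation: [0.7, 0.714, 0.001, 0.001]
ft_force: [-0.1, -0.3, 0.0]
finger_gap: 1.001
finger_force: 0.0
```

Request:
jog_arm(rows=[{"fingers":0,"delta_pos":[0,0,0],"rot":[0,0,0]},{"fingers":0,"delta_pos":[0,0,0],"rot":[0,0,0]},{"fingers":0,"delta_pos":[0,0,0],"rot":[0,0,0]}])

```text
time: 24.25
ee_pos: [0.6671, -0.0929, 0.2256]
orientation: [0.7, 0.714, -0.001, -0.001]
ft_force: [-0.3, 0.9, 0.0]
finger_gap: 0.997
finger_force: 0.0
```

```bash
python3 st.py
python3 - <<'E'
from h import *
for c in ['scene','side','wrist']:
  im,d,X=snap(c,'f_'+c+'.png')
  for n,(x,y),r,lo,hi in [('can',(.668,-.093),.03,.02,.1),('weight',(.49,-.0215),.025,.01,.05),('stamp',(.664,.168),.04,.011,.03),('thermo',(.653,-.2465),.055,.038,.06)]:
    m=(d>0)&(np.hypot(X[...,0]-x,X[...,1]-y)<r)&(X[...,2]>lo)&(X[...,2]<hi); q=X[m]
    if len(q)>9: a=cv2.minAreaRect((q[:,:2]*1000).astype(np.float32)); print(c,n,np.round(a[0]),np.round(a[1]),round(a[2]),q[:,2].max().round(3))
E
```

```text
t 24.25 tcp [667.1 -92.9 225.6] yaw_y 1.1 z [-0.002  0.    -1.   ] gap 84.8 ff 0.0 q [-0.19  0.54  0.41  1.5  -0.22  1.16  0.28]
scene can [665. -91.] [35. 35.] 56 0.077
scene weight [488. -18.] [19. 16.] 63 0.029
scene stamp [662. 170.] [28. 45.] 16 0.03
scene thermo [ 650. -246.] [75. 51.] 88 0.051
side can [666. -92.] [35. 38.] 4 0.074
side weight [490. -18.] [18. 17.] 87 0.03
side stamp [663. 171.] [26. 45.] 19 0.029
side thermo [ 652. -246.] [47. 74.] 2 0.05
wrist can [668. -93.] [35. 34.] 4 0.077
wrist weight [493. -23.] [21. 20.] 89 0.029
wrist thermo [ 653. -248.] [72. 49.] 90 0.051
```

View pics/f_wrist.png

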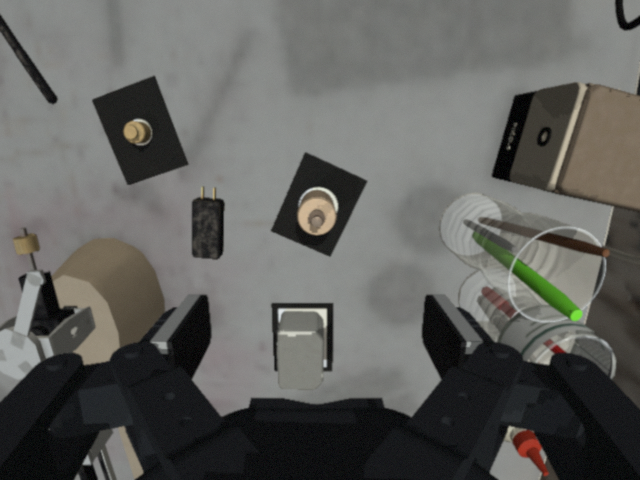

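View pics/f_scene.png

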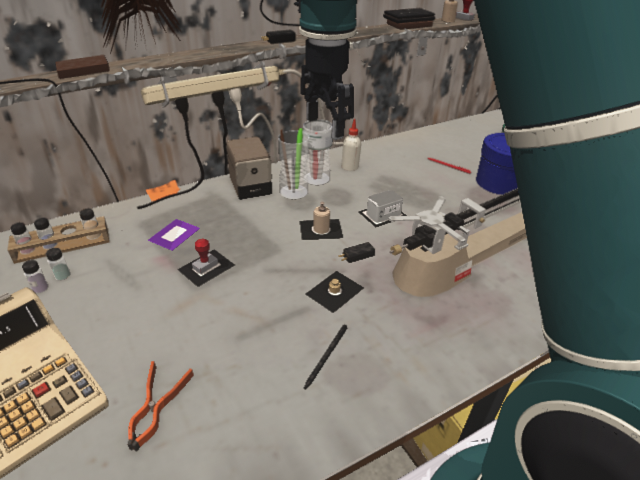

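All four stand upright on their own silhouettes: in the scene view the canister is at (321,222), weight (335,287), stamp (205,260) and thermometer (384,210). The measured offsets are about 4 mm or less. The pen and adaptor have not moved.

```bash
python3 -c "
from rig import close_job;print(close_job())"
```

```text
the job is handed in; nothing more can be done
None
```

The job is handed in: by camera measurement all four things stand upright and released on their own mats, centred within about 4 mm, and the adaptor and pen look untouched; no verdict was returned.

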